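# Clear a jammed roller feeder and bar it over by hand

## Task

The mushroom roller feeder has jammed. Press its red stop button until it latches, pick every mushroom off the rollers into the nearer of the two white bins, then bar the rollers over by hand with exactly three full turns of the crank, clockwise seen from above, ending with the handle where it began. After that put the yellow-framed clear guard back down over the roller bed so that it sits level on it, and only then twist the stop button clockwise so that it springs up again; leave the other things on the table alone.

Things in the scene. Friction and masses are not known exactly. Their poses are not given: they have to be found in the camera images.
- feeder: the green roller feeder, fixed to the table, at a different place and yaw each time. Origin on the table under the middle of the roller bed; x points to the back (away from the robot at yaw 0), y to the robot's left, z up. From right to left: roller bed, then gear housing with the stop button at its front end and the hand crank further back, then a motor up to y = 325 mm
- bed_mid (a point): middle of the roller bed, level with the roller tops, 80 mm above the table. Five grey rollers, 36 mm thick, 176 mm long along the feeder's y, at x = -84, -42, 0, 42, 84 mm, between two green cheek plates 6 mm thick: 190 mm apart over their outer faces, 224 mm long in x, tops 90 mm above the table. The two ends of the bed are open above the rollers' axes
- housing_top (a point): middle of the top of the green gear housing, 105 mm above the table, 262 mm in x by 100 mm in y; its near wall is 50 mm from the outer face of the left cheek plate. The yellow box of the stop button stands on its front end: 68 x 76 mm, top 136 mm above the table
- estop (a joint): red stop button, how far the head is pressed down in m: 0 = up (running), 0.009 = bottom stop. It needs about 6 to 9 N straight down to go past the catch; let go, it then stays latched at about 0.0073 until it is twisted. A half-hearted press springs back to 0
- estop_twist (a joint): how far the head of the stop button is twisted, rad, clockwise seen from above positive, end stop at 0.9; a weak spring turns it slowly back to 0. When the button is latched, a twist of over about 0.5 frees the catch and the head springs up with about 3 N (once let go, if the fingers hold it down)
- estop_top (a point): centre of the top of the red mushroom head, which is 40 mm across and 21 mm thick; moves with the head. It stands 169 mm above the table when up, about 162 mm when latched; the underside of the head is then about 5 mm above its yellow box
- crank (a joint): angle of the hand crank in rad, growing clockwise seen from above, not wrapped; starts anywhere from -1.5 to 1.5. Three crank turns are one turn of the rollers. It takes about 4 N at the handle and stays where it is left
- crank_axis (a point): point on the crank's upright axis, 160 mm above the table, as high as crank_grip
- crank_grip (a point): middle of the crank's upright black handle, 60 mm from crank_axis. The handle is a round knob 25 to 29 mm thick and 45 mm tall (136 to 181 mm above the table) that spins freely on its pin, so the hand need not turn with it. The steel arm below it is 18 mm wide, its top 131 mm above the table
- guard: guard: clear panel in a yellow frame, edges turned down all round, 242 mm (its x) by 208 mm (its y), 24 mm high, 0.25 to 0.5 kg, lying on the table right way up. Origin at the middle of its lower rim; z up. The edges are 4 mm thick, reach 18 mm below the panel and go over the two cheek plates with 5 mm to spare on each side; the panel then rests on the plates
- guard_handle (a point): middle of the guard's black bow handle, a bar 13 mm thick and 75 mm long along the guard's y, 62 mm above the guard's origin, with 31 mm of free space below it; take it from above with the fingers closing along the guard's x
- guard_seat (a point): fixed to the feeder, 72 mm above the table: where guard's origin comes when the guard is down on the bed, with the guard's x along the feeder's x (either way round)
- bin: the nearer white plastic bin (another stands at the back of the table), standing fast on the table, 182 mm (its x) by 242 mm (its y) over the rim, 135 mm tall, open at the top; inside 156 x 216 mm; origin at the centre of its underside, floor 3 mm above it
- mushroom_a: a large brown shiitake mushroom cap, 65x60x44 mm, that can be lying anywhere on the rollers at the start (or be absent); origin at the centre of its underside; grip it across the cap from above
- mushroom_b: a tall brown shiitake mushroom cap, 56x65x47 mm, that can be lying anywhere on the rollers at the start (or be absent); origin at the centre of its underside; grip it across the cap from above
- mushroom_c: a brown shiitake mushroom cap, 54x54x38 mm, that can be lying anywhere on the rollers at the start (or be absent); origin at the centre of its underside; grip it across the cap from above
- mushroom_d: a brown shiitake mushroom cap, 57x51x35 mm, that can be lying anywhere on the rollers at the start (or be absent); origin at the centre of its underside; grip it across the cap from above
- marker: a white felt marker with a black cap, 132 mm long, lying on the table
- keys: a bunch of keys, about 110 mm, lying on the table
- tape: a roll of cream masking tape, 104 mm across, 25 mm high, lying on the table behind the feeder
Things that resemble listed ones, but are neither listed nor needed, are in the scene too. What is shaped like the mushroom_c but orange is not meant.

How it is judged:
By the outcome, as a careful person would: the job done as asked, in the order asked, and still so for the second after the job is handed in, with the robot touching nothing.
Of mushroom_a, mushroom_b, mushroom_c, mushroom_d only 2 to 4 are there at a start; the rules pass over those that are not, and their reading is None.
At some moment in a run one of guard, mushroom_a, mushroom_b, mushroom_c, mushroom_d may be knocked a few centimetres aside while the robot is not near it.
Once in a run the grip may slacken for a moment while it holds something.
It also fails if it takes over 210 s, if anything falls off the work surface, if the arm or the gripper's body presses on something with over 40 N, if the wrist force passes 120 N, or if a joint passes its speed limit or range.

## Robot

A 6-joint arm with a two-finger parallel gripper is mounted at the origin on a cart in front of the work surface, level with it; the furniture and walls round the work are solid. World frame = base frame: x ahead of the robot, y to its left, z up, the work surface at z = 0. Lengths are in m, angles in degrees, forces in N, time in s.
With the tool pointing down it reaches from about 0.25 to 0.725 m from the base axis. Payload 9.7 kg.
Tool frame: the origin (TCP) lies between the finger pads; the fingertips stand 19 mm ahead of it and the grasp point (between the pads) is the TCP; z points along the fingers, y is the line along which they close (so a half turn about z gives the same grasp; the last joint's range is limited). The gripper opens to 85 mm and grips with 20 to 120 N. Pads are 22 mm wide; open, the fingers measure 114 mm over their backs; the gripper's body (76 mm by 85 mm) begins 54 mm behind the grasp point. The pads swing forward as they close: fully open they stand 13 mm farther back than shut.
Start: joints at [74.313, 4.979, 10.078, 95.1, 0, 90], TCP at [0.149, 0.53, 0.25] pointing down, gripper open.
Joint ranges: [-179.16, 179.16], [-48.56, 103.87], [-65.8, 70.77], [-126.05, 130.52], [-82.76, 87.17], [-180, 180]. Speed limits (degrees/s): [127.2, 127.2, 147.25, 180, 180, 180].

## Interface

Orientations are given as [roll, pitch, yaw] about the fixed x, y, z axes, in that order (R = Rz(yaw) Ry(pitch) Rx(roll)).
In Python, from workcell import telemetry, camera, calibration, workorder gives the robot as it stands.
- The arm moves only by the tool play_rows, never from a script. Its argument "increments" is a list of rows, each a list of 3 entries, a list of its own where there are three numbers: the shift along the tool's x, y, z in mm, then the turn, a rotation vector about the tool's x, y, z in degrees, then the closure, from 0 (fully open) to 1 (shut). In form: [[[x, y, z], [ax, ay, az], jaw], ...]. A call has 1 to 20 rows; each row is the pose to reach, as a shift and turn from the pose commanded when the call began, along the tool's axes at that moment; what a row does not reach only later rows make up. A row lasts 1/10 s, in which the tool goes at most 50 mm and 8.59 degrees, less where a joint would pass 70% of its speed; a pose out of reach is approached as far as the arm can. A call with a gripper value outside its range is refused whole. The fingers move at their own pace and stop on an object; "grip_force" is the grip in N (left out, the last holds). Time passes only in rows, so rows that repeat a pose let the fingers close. It gives the time, the measured TCP pose, the force, the opening and the grip force at its end, in the units of the state.
- telemetry.get_obs(): the state, without advancing time (a new reading comes with each control period).
- camera(name): name is "scene" or "top"; returns (picture, depth): 420x560x3 uint8, red, green, blue; 420x560 float32, m along the optical axis (not along the pixel's ray), 0 where there is no reading.
- calibration(name): a dict with "vertical_fov" (degrees; the focal length in pixels is half the picture's height over the tangent of half this angle, whatever the lens; pixels are square), "cx", "cy" (the principal point, pixels), "rvec" (rotation vector, rad) and "tvec" (3), from world to camera coordinates, as OpenCV has them. Camera axes: x right, y down, z forward; pixel columns grow to the right and rows downward; lengths in m; the calibration is good to about 2 mm. A picture is of the moment at which its call begins. calibration takes no time and is no camera call.
- workorder.job_done(): hands the job in; it is judged then, once.
The state is a dict: "time": time; "q": joint angles; "qd": joint speeds; "joint_efforts": joint torques, N m; "ee_pos": TCP position; "tcp_rot": TCP orientation; "wrist_force": force on the tool from outside, world axes, zero at the start; "torque": the same for the moment, N m; "opening": finger opening in m; "grasp_force": force on a finger pad.
Only numpy, scipy, OpenCV 4.12 (cv2) and the standard library are available. Lean on these libraries where they do the work, as an engineer would, in place of code of your own. Each camera call takes 0.05 s, during which the arm holds its last target. There are 200 camera calls.

## Working session

There is one attempt and no reset: what is moved stays moved. The work goes in short steps, Python scripts to look and compute and a tool call to move; the robot and the scene stay as the last step left them, time stands still between calls to the robot, and variables do not carry over. Pictures are saved under pics/ and viewed, at most 14 in all, crops included, and the job is handed in when it is done.

Besides the shell and the picture viewer there is one more tool, called after "Emit:" in YAML: its name, and indented under it one key for each argument. play_rows: Moves the arm, as the interface text tells. Its arguments: {"type":"object","properties":{"increments":{"type":"array"},"grip_force":{"type":"number"}},"required":["increments"]}

```bash
mkdir -p pics; cat > h.py <<'E'
import numpy as np, cv2
from workcell import telemetry, camera, calibration, workorder
def cal(n):
    c=calibration(n); f=210/np.tan(np.radians(c["vertical_fov"])/2)
    R,_=cv2.Rodrigues(np.array(c["rvec"],float)); return f,c["cx"],c["cy"],R,np.array(c["tvec"],float).ravel()
def ray(n,u,v,z):
    f,cx,cy,R,t=cal(n); d=R.T@np.array([(u-cx)/f,(v-cy)/f,1]); o=-R.T@t
    return o+d*(z-o[2])/d[2]
def cloud(n,D):
    f,cx,cy,R,t=cal(n); v,u=np.mgrid[:420,:560]
    P=np.stack([(u-cx)/f*D,(v-cy)/f*D,D],-1); W=(P-t)@R; W[D==0]=np.nan; return W
def proj(n,p):
    f,cx,cy,R,t=cal(n); c=R@np.array(p,float)+t; return f*c[0]/c[2]+cx,f*c[1]/c[2]+cy
def shot(n,tag):
    I,D=camera(n); cv2.imwrite(f"pics/{tag}.png",cv2.cvtColor(I,cv2.COLOR_RGB2BGR)); np.savez(f"{tag}.npz",I=I,D=D); return I,D
def load(tag):
    z=np.load(f"{tag}.npz"); return z["I"],z["D"]
E
python3 - <<'E'
from h import *
for n in("scene","top"):
    I,D=shot(n,n+"0"); print(n,calibration(n),-cal(n)[3].T@cal(n)[4],(D==0).mean())
print(telemetry.get_obs())
E
```

```text
scene {'vertical_fov': 49.56110649059038, 'cx': 273.89714806057924, 'cy': 210.22469318522772, 'rvec': array([ 1.87540923, -0.96657343,  0.60620008]), 'tvec': array([-0.3206709 ,  0.3238117 ,  1.09634325])} [-0.49762896 -0.72182736  0.80061416] 0.07350340136054422
top {'vertical_fov': 51.858441403343754, 'cx': 278.9271269570644, 'cy': 209.42546466437705, 'rvec': array([ 2.13432716, -2.13355483,  0.22645045]), 'tvec': array([-0.01006034,  0.57094177,  1.26518835])} [0.32526065 0.02186408 1.34926082] 0.0038520408163265304
{'time': 0.1, 'q': array([7.43128039e+01, 5.00839330e+00, 1.00385753e+01, 9.50980849e+01,
       2.28354690e-03, 8.99991941e+01]), 'qd': array([-0.05609065, -0.07877123,  0.1452397 ,  0.01008855, -0.01962838,
       -0.01788594]), 'joint_efforts': array([ 3.96957903e-04, -5.21561873e+01,  4.65654051e+01,  1.60446041e-02,
       -1.12783229e-05,  7.14502249e-06]), 'ee_pos': array([0.14865462, 0.52934889, 0.24964592]), 'tcp_rot': array([-1.79932097e+02, -2.28450035e-03,  1.64313607e+02]), 'wrist_force': array([-0.08113774,  0.13084705, -0.11275754]), 'torque': array([ 0.03281036,  0.03135839, -0.01551192]), 'grasp_force': 0.0, 'opening': 0.08521344280497511}
```

View pics/top0.png

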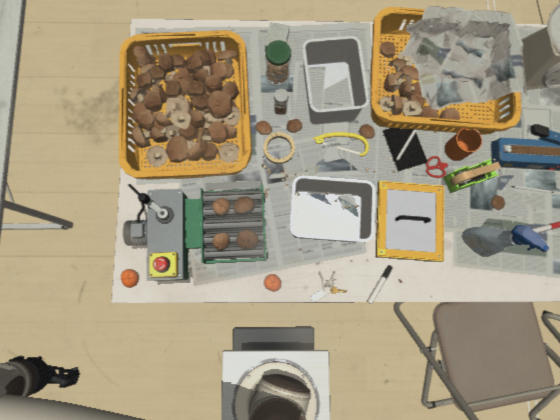

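View pics/scene0.png

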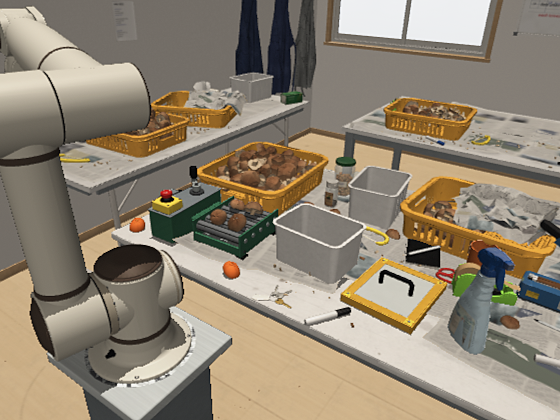

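The top view shows the feeder at (210,225), with four mushrooms on the rollers at (221,206), (245,206), (221,240) and (245,240). The red button is at (161,264), the crank knob near (142,190), the near bin at (332,209) and the guard at (411,220). Lookalikes to leave alone are the orange caps at (129,278) and (272,283), loose brown caps at (263,127), (294,125), (367,131) and (497,202), and the back bin at (335,75).

```bash
python3 - <<'E'
from h import *
I,D=load("top0"); W=cloud("top",D); Z=W[...,2]
def rect(m,name):
    p=W[m][:,:2]; (c,s,a)=cv2.minAreaRect((p*1000).astype(np.float32)); print(name,m.sum(),np.round(c,1),np.round(s,1),round(a,2),"z",np.round(np.nanmedian(W[m][:,2]),4)); 
def big(m):
    n,l,st,c=cv2.connectedComponentsWithStats(m.astype(np.uint8)); k=1+np.argmax(st[1:,4]); return l==k
def box(u0,v0,u1,v1):
    b=np.zeros((420,560),bool); b[v0:v1,u0:u1]=1; return b
H=cv2.cvtColor(I,cv2.COLOR_RGB2HSV); h,s,v=[H[...,i].astype(int) for i in range(3)]
print("table",np.nanmedian(Z[285:295,150:250]))
rect(big(box(130,180,200,290)&(abs(Z-.105)<.008)),"housing")
rect(big(box(130,240,200,290)&(abs(Z-.136)<.008)&(h>18)&(h<35)&(s>120)),"ybox")
rect(big(box(140,245,180,285)&((h<8)|(h>172))&(s>150)),"red")
rect(big(box(200,180,275,270)&(Z>.05)),"bed")
rect(big(box(120,180,175,235)&(Z>.119)),"crank")
m=box(120,180,175,235)&(Z>.16); rect(big(m),"knob"); print(np.round(W[m],3)[:12])
rect(big(box(285,165,378,250)&(abs(Z-.135)<.008)),"bin")
rect(big(box(370,170,450,270)&(h>15)&(h<35)&(s>120)&(Z<.05)&(Z>.01)),"guard")
rect(big(box(385,205,440,235)&(Z>.045)),"ghandle")
m=box(204,190,265,262)&(Z>.09)&(h<20)&(s>60)
n,l,st,c=cv2.connectedComponentsWithStats(m.astype(np.uint8))
for k in range(1,n):
    if st[k,4]>40: rect(l==k,"mush%s"%c[k].round()); print(np.nanmax(Z[l==k]))
c=cv2.resize(I[160:300,105:285],None,fx=4.4,fy=4.2,interpolation=2)[:,:,::-1]; cv2.imwrite("pics/c0.png",c)
E
```

```text
table -0.0018679825895085668
housing 2262 [490.3 322.2] [264.2 103. ] 2.33 z 0.1049
ybox 357 [400.3 316.4] [65.5 70.7] 3.97 z 0.1342
red 47 [406.6 313. ] [21.7 24.8] 14.21 z 0.1654
bed 4169 [523.7 128.6] [222.1 193.4] 2.67 z 0.078
crank 290 [562.7 347.5] [88.1 28.5] 51.08 z 0.1344
knob 93 [580.9 371.4] [24.5 25.1] 11.82 z 0.1769
[[0.592 0.376 0.178]
 [0.592 0.374 0.178]
 [0.593 0.372 0.175]
 [0.592 0.367 0.181]
 [0.592 0.365 0.18 ]
 [0.59  0.382 0.177]
 [0.59  0.38  0.175]
 [0.591 0.378 0.173]
 [0.589 0.372 0.182]
 [0.589 0.371 0.179]
 [0.59  0.369 0.175]
 [0.591 0.367 0.174]]
bin 895 [ 561.4 -161.4] [242.6 183.6] 85.82 z 0.1334
guard 1957 [ 544.3 -423.7] [211.5 242.3] 85.81 z 0.0224
ghandle 143 [ 543.9 -421.6] [101.5  13.6] 85.32 z 0.065
mush[243. 204.] 253 [574.6  95. ] [55.3 46.5] 87.33 z 0.1164
0.12888482175824634
mush[220. 206.] 226 [573.1 163.6] [47.4 48.5] 42.72 z 0.1057
0.11635968410898596
mush[246. 239.] 299 [474.3  85.2] [58.1 49.8] 78.73 z 0.1134
0.12610488413790916
mush[220. 240.] 220 [471.8 160.7] [41.5 50.8] 45.65 z 0.1079
0.11768990932954056
```

View pics/c0.png

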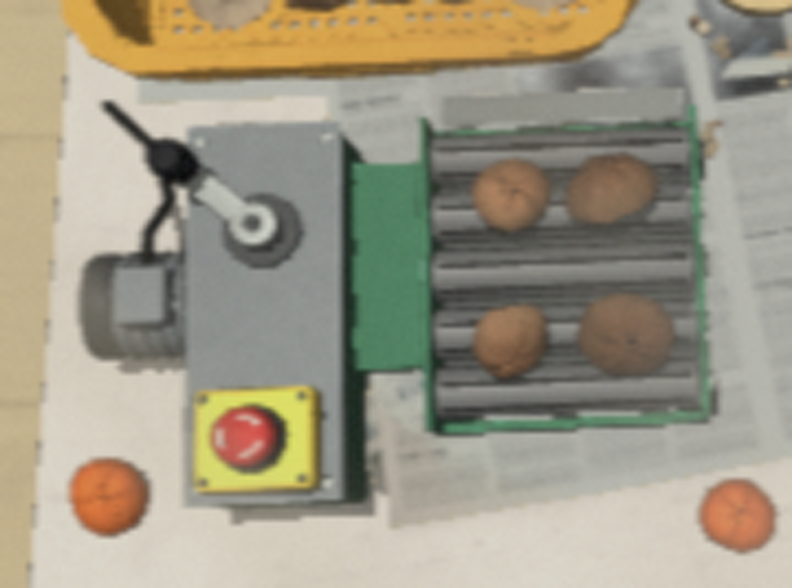

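The crop confirms four brown mushrooms on the rollers, in a 2x2 layout with 70 mm between them in y and 100 mm in x. The red button centre is at crop (246,437) and the crank hub at (255,222). The orange caps lie off the bed.

```bash
python3 - <<'E'
from h import *
I,D=load("top0"); W=cloud("top",D)
r=lambda u,v,z:print(np.round(ray("top",u,v,z)*1000,1))
r(160.9,264.0,.16); r(163.4,264.3,.136); r(163,212.9,.135)
kn=ray("top",105+172/4.4,160+160/4.2,.181); print(kn)
print("basket rim z",np.nanpercentile(W[150:178,130:245,2],[50,95,99]))
# scene view: red head and its top
I2,D2=load("scene0"); H=cv2.cvtColor(I2,cv2.COLOR_RGB2HSV); m=((H[...,0]<6)|(H[...,0]>174))&(H[...,1]>150); m[:, :140]=0; m[:,190:]=0; m[:180]=0; m[210:]=0
v,u=np.nonzero(m); print(u.mean(),v.mean(),len(u),ray("scene",u.mean(),v.mean(),.160))
print(np.nanmedian(cloud("scene",D2)[m],0))
# feeder-frame -> world checks
y=np.radians(2.45); o=np.array([.5237,.1286]); R=np.array([[np.cos(y),-np.sin(y)],[np.sin(y),np.cos(y)]])
for p in[(.406,.3145),(.54,.331),(.581,.3714),(.4003,.3164)]: print("feeder",R.T@(np.array(p)-o))
E
```

```text
[398.9 314.2 160. ]
[399.5 313.1 136. ]
[544.6 321.4 135. ]
[0.57750107 0.3636315  0.181     ]
basket rim z [0.06791958 0.11707465 0.13818957]
165.8 193.825 80 [0.39698063 0.315032   0.16      ]
[0.39174023 0.30839377 0.16534955]
feeder [-0.10964564  0.19076146]
feeder [0.0249372 0.2015182]
feeder [0.06762672 0.24012862]
feeder [-0.11525921  0.19290338]
```

Emit:
play_rows:
  increments:
    - [[0, 0, 0], [0, 0, 74.3], 1]
    - [[0, 0, 0], [0, 0, 74.3], 1]
    - [[0, 0, 0], [0, 0, 74.3], 1]
    - [[0, 0, 0], [0, 0, 74.3], 1]
    - [[0, 0, 0], [0, 0, 74.3], 1]
    - [[0, 0, 0], [0, 0, 74.3], 1]
    - [[0, 0, 0], [0, 0, 74.3], 1]
    - [[0, 0, 0], [0, 0, 74.3], 1]
    - [[0, 0, 0], [0, 0, 74.3], 1]
    - [[0, 0, 0], [0, 0, 74.3], 1]
    - [[0, 0, 0], [0, 0, 74.3], 1]

```text
time: 1.2
ee_pos: [0.1487, 0.5294, 0.25]
tcp_rot: [-180.0, 0.0, 90.2]
wrist_force: [0.4, -0.3, 0.7]
opening: -0.0001
grasp_force: 0.0
```

Emit:
play_rows:
  increments:
    - [[-214.4, 250.3, 0], [0, 0, 0], 1]
    - [[-214.4, 250.3, 0], [0, 0, 0], 1]
    - [[-214.4, 250.3, 0], [0, 0, 0], 1]
    - [[-214.4, 250.3, 0], [0, 0, 0], 1]
    - [[-214.4, 250.3, 0], [0, 0, 0], 1]
    - [[-214.4, 250.3, 0], [0, 0, 0], 1]
    - [[-214.4, 250.3, 0], [0, 0, 0], 1]
    - [[-214.4, 250.3, 0], [0, 0, 0], 1]
    - [[-214.4, 250.3, 0], [0, 0, 0], 1]
    - [[-214.4, 250.3, 30], [0, 0, 0], 1]
    - [[-214.4, 250.3, 54], [0, 0, 0], 1]
    - [[-214.4, 250.3, 54], [0, 0, 0], 1]
    - [[-214.4, 250.3, 54], [0, 0, 0], 1]

```text
time: 2.5
ee_pos: [0.3983, 0.3158, 0.1968]
tcp_rot: [-180.0, 0.0, 90.1]
wrist_force: [0.6, -0.3, 0.2]
opening: 0.0002
grasp_force: 0.0
```

```bash
python3 - <<'E'
from h import *
I,D=shot("scene","s1"); cv2.imwrite("pics/c1.png",cv2.resize(I[110:250,110:290],None,fx=4,fy=4,interpolation=2)[:,:,::-1])
E
```

```text
(no output)
```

View pics/c1.png

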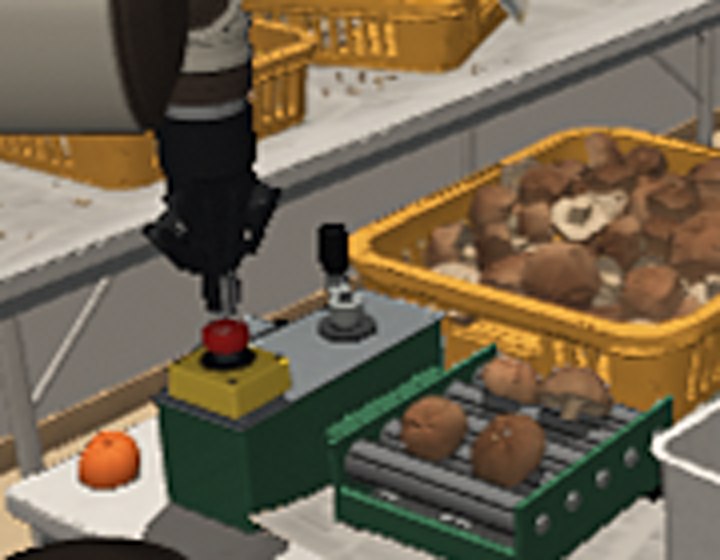

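The closed fingers (crop 222,295) are just above the red head (225,335), centred on it, so I'll press now.

Emit:
play_rows:
  increments:
    - [[0, 0, 6], [0, 0, 0], 1]
    - [[0, 0, 10], [0, 0, 0], 1]
    - [[0, 0, 13], [0, 0, 0], 1]
    - [[0, 0, 15], [0, 0, 0], 1]
    - [[0, 0, 17], [0, 0, 0], 1]
    - [[0, 0, 17.5], [0, 0, 0], 1]
    - [[0, 0, 17.5], [0, 0, 0], 1]

```text
time: 3.25
ee_pos: [0.3993, 0.3155, 0.1792]
tcp_rot: [180.0, -0.1, 90.0]
wrist_force: [-0.0, 2.0, 3.8]
opening: -0.0001
grasp_force: 1.7
```

Emit:
play_rows:
  increments:
    - [[0, 0, 0.7], [0, 0, 0], 1]
    - [[0, 0, 1.5], [0, 0, 0], 1]
    - [[0, 0, 1.5], [0, 0, 0], 1]
    - [[0, 0, 1.5], [0, 0, 0], 1]

```text
time: 3.65
ee_pos: [0.3994, 0.3156, 0.1786]
tcp_rot: [179.9, -0.1, 90.0]
wrist_force: [-1.4, 2.0, 11.6]
opening: 0.0001
grasp_force: 5.5
```

Emit:
play_rows:
  increments:
    - [[0, 0, 1], [0, 0, 0], 1]
    - [[0, 0, 1], [0, 0, 0], 1]
    - [[0, 0, -10], [0, 0, 0], 1]
    - [[0, 0, -50], [0, 0, 0], 0]
    - [[0, 0, -80], [0, 0, 0], 0]
    - [[-70, 0, -80], [0, 0, 0], 0]
    - [[-155, 0, -80], [0, 0, 0], 0]
    - [[-155, 0, -80], [0, 0, 0], 0]
    - [[-155, 0, -80], [0, 0, 0], 0]
    - [[-155, 0, -80], [0, 0, 0], 0]

```text
time: 4.65
ee_pos: [0.3991, 0.1589, 0.2575]
tcp_rot: [180.0, 0.0, 89.8]
wrist_force: [0.3, -0.2, 0.0]
opening: 0.0855
grasp_force: 0.0
```

```bash
python3 - <<'E'
from h import *
I,D=shot("scene","s2"); W=cloud("scene",D)
H=cv2.cvtColor(I,cv2.COLOR_RGB2HSV); m=((H[...,0]<6)|(H[...,0]>174))&(H[...,1]>150); m[:, :140]=0; m[:,190:]=0; m[:180]=0; m[215:]=0
print(m.sum(),np.nanpercentile(W[m][:,2],[10,50,90,99]))
z=np.load("scene0.npz"); W0=cloud("scene",z["D"]); H=cv2.cvtColor(z["I"],cv2.COLOR_RGB2HSV); m=((H[...,0]<6)|(H[...,0]>174))&(H[...,1]>150); m[:, :140]=0; m[:,190:]=0; m[:180]=0; m[215:]=0
print(m.sum(),np.nanpercentile(W0[m][:,2],[10,50,90,99]))
print(telemetry.get_obs()["ee_pos"])
E
```

```text
83 [0.14543292 0.15579613 0.16085752 0.16214602]
80 [0.15417669 0.16534955 0.16960679 0.1710884 ]
[0.3991925  0.15994141 0.25730115]
```

The button is latched: its top measures 0.162, against 0.171 before. Next is the first mushroom, front left.

Emit:
play_rows:
  grip_force: 30
  increments:
    - [[2, 40, 0], [0, 0, 0], 0]
    - [[2, 75, 20], [0, 0, 0], 0]
    - [[2, 75, 60], [0, 0, 0], 0]
    - [[2, 75, 100], [0, 0, 0], 0]
    - [[2, 75, 130], [0, 0, 0], 0]
    - [[2, 75, 150], [0, 0, 0], 0]
    - [[2, 75, 158], [0, 0, 0], 0]
    - [[2, 75, 158], [0, 0, 0], 0]
    - [[2, 75, 158], [0, 0, 0], 1]
    - [[2, 75, 158], [0, 0, 0], 1]
    - [[2, 75, 158], [0, 0, 0], 1]
    - [[2, 75, 158], [0, 0, 0], 1]
    - [[2, 75, 158], [0, 0, 0], 1]
    - [[2, 75, 158], [0, 0, 0], 1]

```text
time: 6.1
ee_pos: [0.4709, 0.1628, 0.1009]
tcp_rot: [-179.7, -0.1, 90.1]
wrist_force: [-22.8, 2.6, 16.5]
opening: 0.0408
grasp_force: 28.2
```

Emit:
play_rows:
  increments:
    - [[0, 0, -10], [0, 0, 0], 1]
    - [[0, 0, -40], [0, 0, 0], 1]
    - [[0, 0, -80], [0, 0, 0], 1]
    - [[0, 0, -120], [0, 0, 0], 1]
    - [[0, 0, -150], [0, 0, 0], 1]
    - [[0, 0, -150], [0, 0, 0], 1]

```text
time: 6.7
ee_pos: [0.4756, 0.1626, 0.255]
tcp_rot: [179.5, -0.2, 90.0]
wrist_force: [0.1, -0.5, -0.5]
opening: 0.0408
grasp_force: 30.4
```

```bash
python3 - <<'E'
from h import *
I,D=shot("scene","s3"); cv2.imwrite("pics/c3.png",cv2.resize(I[110:260,140:290],None,fx=4,fy=4,interpolation=2)[:,:,::-1])
E
```

```text
(no output)
```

View pics/c3.png

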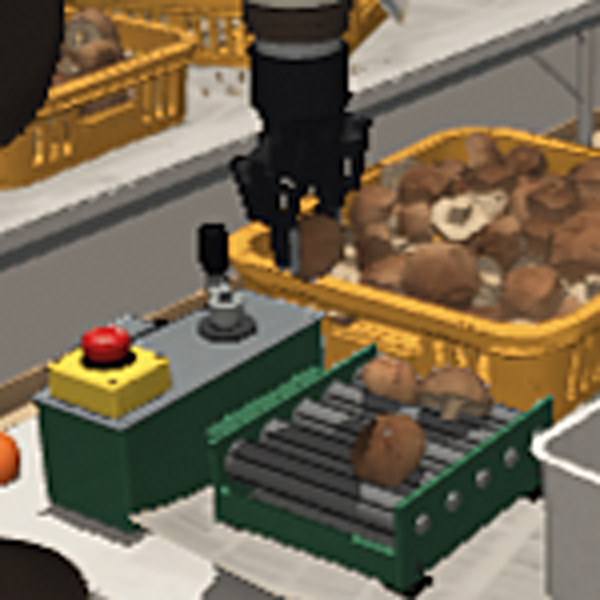

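Emit:
play_rows:
  increments:
    - [[-45, 14, 0], [0, 0, 0], 1]
    - [[-90, 28, 0], [0, 0, 0], 1]
    - [[-135, 43, 0], [0, 0, 0], 1]
    - [[-180, 57, 0], [0, 0, 0], 1]
    - [[-225, 72, 0], [0, 0, 0], 1]
    - [[-265, 86, 0], [0, 0, 0], 1]
    - [[-273, 86, 20], [0, 0, 0], 1]
    - [[-273, 86, 60], [0, 0, 0], 1]
    - [[-273, 86, 110], [0, 0, 0], 1]
    - [[-273, 86, 160], [0, 0, 0], 1]
    - [[-273, 86, 160], [0, 0, 0], 1]
    - [[-273, 86, 160], [0, 0, 0], 0.4]
    - [[-273, 86, 160], [0, 0, 0], 0.1]
    - [[-273, 86, 160], [0, 0, 0], 0.1]
    - [[-273, 86, 110], [0, 0, 0], 0.1]
    - [[-273, 86, 60], [0, 0, 0], 0.1]
    - [[-273, 86, 10], [0, 0, 0], 0]
    - [[-273, 86, 0], [0, 0, 0], 0]
    - [[-273, 86, 0], [0, 0, 0], 0]

```text
time: 8.65
ee_pos: [0.5614, -0.111, 0.2534]
tcp_rot: [179.6, 0.1, 90.0]
wrist_force: [-0.8, -0.4, -0.4]
opening: 0.0858
grasp_force: 0.0
```

```bash
cat >> h.py <<'E'
def mush(tag):
    I,D=shot("top",tag); W=cloud("top",D); Z=W[...,2]; H=cv2.cvtColor(I,cv2.COLOR_RGB2HSV)
    m=(Z>.09)&(Z<.14)&(H[...,0]<20)&(H[...,1]>60); b=np.zeros_like(m); b[188:265,202:268]=1; m&=b
    n,l,st,c=cv2.connectedComponentsWithStats(m.astype(np.uint8))
    for k in range(1,n):
        if st[k,4]>40: q=W[l==k]; print("mush px",c[k].round(),st[k,4],"mid",((q.min(0)+q.max(0))/2).round(4)[:2],"size",np.ptp(q,0).round(3)[:2],"top",q[:,2].max().round(3))
    print(telemetry.get_obs()["ee_pos"].round(4))
    return I
E
python3 -c "
from h import *
I=mush('t4'); b=I[160:260,280:380]; print(b.shape)
H=cv2.cvtColor(I,cv2.COLOR_RGB2HSV); m=(H[...,0]<20)&(H[...,1]>60); print('brown in bin px',m[180:240,292:373].sum())"
```

```text
mush px [243. 204.] 252 mid [0.5749 0.0951] size [0.046 0.055] top 0.127
mush px [221. 206.] 223 mid [0.5722 0.1622] size [0.05  0.047] top 0.116
mush px [246. 239.] 298 mid [0.4752 0.0854] size [0.049 0.056] top 0.125
[ 0.5608 -0.1109  0.2508]
(100, 100, 3)
brown in bin px 0
```

Emit:
play_rows:
  increments:
    - [[45, -20, 0], [0, 0, 0], 0]
    - [[90, -40, 0], [0, 0, 0], 0]
    - [[135, -60, 0], [0, 0, 0], 0]
    - [[180, -80, 0], [0, 0, 0], 0]
    - [[197, -87, 0], [0, 0, 0], 0]
    - [[197, -87, 30], [0, 0, 0], 0]
    - [[197, -87, 70], [0, 0, 0], 0]
    - [[197, -87, 110], [0, 0, 0], 0]
    - [[197, -87, 140], [0, 0, 0], 0]
    - [[197, -87, 150], [0, 0, 0], 0]
    - [[197, -87, 150], [0, 0, 0], 0.5]
    - [[197, -87, 150], [0, 0, 0], 1]
    - [[197, -87, 150], [0, 0, 0], 1]
    - [[197, -87, 150], [0, 0, 0], 1]
    - [[197, -87, 150], [0, 0, 0], 1]
    - [[197, -87, 140], [0, 0, 0], 1]
    - [[197, -87, 100], [0, 0, 0], 1]
    - [[197, -87, 50], [0, 0, 0], 1]
    - [[197, -87, 0], [0, 0, 0], 1]
    - [[197, -87, 0], [0, 0, 0], 1]

```text
time: 10.7
ee_pos: [0.4747, 0.0865, 0.257]
tcp_rot: [179.4, -0.1, 90.0]
wrist_force: [0.4, -0.2, -0.1]
opening: 0.0507
grasp_force: 31.6
```

```bash
python3 -c "
from h import *
I=mush('t5'); H=cv2.cvtColor(I,cv2.COLOR_RGB2HSV); m=(H[...,0]<20)&(H[...,1]>60); print('brown in bin px',m[180:240,292:373].sum())"
```

```text
[0.4743 0.0864 0.2535]
brown in bin px 182
```

Emit:
play_rows:
  increments:
    - [[-45, 13, 0], [0, 0, 0], 1]
    - [[-90, 26, 0], [0, 0, 0], 1]
    - [[-135, 39, 0], [0, 0, 0], 1]
    - [[-180, 52, 0], [0, 0, 0], 1]
    - [[-225, 65, 0], [0, 0, 0], 1]
    - [[-270, 78, 0], [0, 0, 0], 1]
    - [[-298, 86, 10], [0, 0, 0], 1]
    - [[-298, 86, 60], [0, 0, 0], 1]
    - [[-298, 86, 110], [0, 0, 0], 1]
    - [[-298, 86, 155], [0, 0, 0], 1]
    - [[-298, 86, 155], [0, 0, 0], 1]
    - [[-298, 86, 155], [0, 0, 0], 0.4]
    - [[-298, 86, 155], [0, 0, 0], 0.1]
    - [[-298, 86, 155], [0, 0, 0], 0.1]
    - [[-298, 86, 110], [0, 0, 0], 0.1]
    - [[-298, 86, 60], [0, 0, 0], 0.1]
    - [[-298, 86, 10], [0, 0, 0], 0]
    - [[-298, 86, 0], [0, 0, 0], 0]
    - [[-298, 86, 0], [0, 0, 0], 0]

```text
time: 12.65
ee_pos: [0.5603, -0.2122, 0.2536]
tcp_rot: [179.6, 0.1, 90.0]
wrist_force: [0.6, -0.1, -0.4]
opening: 0.0855
grasp_force: 0.0
```

```bash
python3 -c "
from h import *
I=mush('t6'); "
```

```text
mush px [243. 204.] 248 mid [0.5753 0.0951] size [0.047 0.056] top 0.129
mush px [221. 206.] 224 mid [0.5728 0.1635] size [0.05  0.045] top 0.117
[ 0.5597 -0.212   0.251 ]
```

Emit:
play_rows:
  increments:
    - [[50, 2, 0], [0, 0, 0], 0]
    - [[100, 4, 0], [0, 0, 0], 0]
    - [[150, 6, 0], [0, 0, 0], 0]
    - [[200, 8, 0], [0, 0, 0], 0]
    - [[250, 10, 0], [0, 0, 0], 0]
    - [[300, 14, 0], [0, 0, 0], 0]
    - [[307, 14, 20], [0, 0, 0], 0]
    - [[307, 14, 65], [0, 0, 0], 0]
    - [[307, 14, 110], [0, 0, 0], 0]
    - [[307, 14, 140], [0, 0, 0], 0]
    - [[307, 14, 150], [0, 0, 0], 0]
    - [[307, 14, 150], [0, 0, 0], 0.5]
    - [[307, 14, 150], [0, 0, 0], 1]
    - [[307, 14, 150], [0, 0, 0], 1]
    - [[307, 14, 150], [0, 0, 0], 1]
    - [[307, 14, 150], [0, 0, 0], 1]
    - [[307, 14, 130], [0, 0, 0], 1]
    - [[307, 14, 90], [0, 0, 0], 1]
    - [[307, 14, 40], [0, 0, 0], 1]
    - [[307, 14, 0], [0, 0, 0], 1]

```text
time: 14.7
ee_pos: [0.5731, 0.0952, 0.2528]
tcp_rot: [179.9, -0.0, 90.0]
wrist_force: [0.7, 0.3, -0.3]
opening: 0.0487
grasp_force: 31.2
```

```bash
python3 -c "
from h import *
I=mush('t7'); H=cv2.cvtColor(I,cv2.COLOR_RGB2HSV); m=(H[...,0]<20)&(H[...,1]>60); print('brown in bin px',m[180:240,292:373].sum())"
```

```text
[0.5741 0.0953 0.2595]
brown in bin px 443
```

Emit:
play_rows:
  increments:
    - [[-45, -2, 0], [0, 0, 0], 1]
    - [[-90, -4, 0], [0, 0, 0], 1]
    - [[-135, -6, 0], [0, 0, 0], 1]
    - [[-180, -8, 0], [0, 0, 0], 1]
    - [[-225, -10, 0], [0, 0, 0], 1]
    - [[-256, -13, 0], [0, 0, 0], 1]
    - [[-256, -13, 25], [0, 0, 0], 1]
    - [[-256, -13, 70], [0, 0, 0], 1]
    - [[-256, -13, 120], [0, 0, 0], 1]
    - [[-256, -13, 150], [0, 0, 0], 1]
    - [[-256, -13, 150], [0, 0, 0], 1]
    - [[-256, -13, 150], [0, 0, 0], 0.4]
    - [[-256, -13, 150], [0, 0, 0], 0.1]
    - [[-256, -13, 150], [0, 0, 0], 0.1]
    - [[-256, -13, 110], [0, 0, 0], 0.1]
    - [[-256, -13, 60], [0, 0, 0], 0.1]
    - [[-256, -13, 10], [0, 0, 0], 0]
    - [[-256, -13, 0], [0, 0, 0], 0]
    - [[-256, -13, 0], [0, 0, 0], 0]

```text
time: 16.65
ee_pos: [0.5612, -0.161, 0.2529]
tcp_rot: [179.7, 0.1, 90.0]
wrist_force: [0.1, 0.1, 0.6]
opening: 0.0856
grasp_force: 0.0
```

```bash
python3 -c "
from h import *
I=mush('t8'); "
```

```text
mush px [221. 206.] 225 mid [0.5728 0.1618] size [0.05  0.047] top 0.117
[ 0.5607 -0.1609  0.2504]
```

Emit:
play_rows:
  increments:
    - [[50, 2, 0], [0, 0, 0], 0]
    - [[100, 4, 0], [0, 0, 0], 0]
    - [[150, 6, 0], [0, 0, 0], 0]
    - [[200, 8, 0], [0, 0, 0], 0]
    - [[250, 10, 0], [0, 0, 0], 0]
    - [[300, 11, 0], [0, 0, 0], 0]
    - [[323, 11, 10], [0, 0, 0], 0]
    - [[323, 11, 60], [0, 0, 0], 0]
    - [[323, 11, 110], [0, 0, 0], 0]
    - [[323, 11, 140], [0, 0, 0], 0]
    - [[323, 11, 152], [0, 0, 0], 0]
    - [[323, 11, 152], [0, 0, 0], 0.5]
    - [[323, 11, 152], [0, 0, 0], 1]
    - [[323, 11, 152], [0, 0, 0], 1]
    - [[323, 11, 152], [0, 0, 0], 1]
    - [[323, 11, 152], [0, 0, 0], 1]
    - [[323, 11, 130], [0, 0, 0], 1]
    - [[323, 11, 90], [0, 0, 0], 1]
    - [[323, 11, 40], [0, 0, 0], 1]
    - [[323, 11, 0], [0, 0, 0], 1]

```text
time: 18.7
ee_pos: [0.571, 0.1621, 0.2525]
tcp_rot: [179.9, -0.0, 90.0]
wrist_force: [1.1, -0.3, 0.2]
opening: 0.051
grasp_force: 30.0
```

```bash
python3 -c "
from h import *
I=mush('t9'); H=cv2.cvtColor(I,cv2.COLOR_RGB2HSV); m=(H[...,0]<20)&(H[...,1]>60); print('brown in bin px',m[180:240,292:373].sum())"
```

```text
[0.572  0.1624 0.2593]
brown in bin px 585
```

Emit:
play_rows:
  increments:
    - [[-45, -2, 0], [0, 0, 0], 1]
    - [[-90, -4, 0], [0, 0, 0], 1]
    - [[-135, -6, 0], [0, 0, 0], 1]
    - [[-180, -8, 0], [0, 0, 0], 1]
    - [[-225, -10, 0], [0, 0, 0], 1]
    - [[-270, -11, 0], [0, 0, 0], 1]
    - [[-292, -11, 15], [0, 0, 0], 1]
    - [[-292, -11, 60], [0, 0, 0], 1]
    - [[-292, -11, 110], [0, 0, 0], 1]
    - [[-292, -11, 140], [0, 0, 0], 1]
    - [[-292, -11, 140], [0, 0, 0], 1]
    - [[-292, -11, 140], [0, 0, 0], 0.4]
    - [[-292, -11, 140], [0, 0, 0], 0.1]
    - [[-292, -11, 140], [0, 0, 0], 0.1]
    - [[-292, -11, 100], [0, 0, 0], 0.1]
    - [[-292, -11, 60], [0, 0, 0], 0.1]
    - [[-292, -11, 10], [0, 0, 0], 0]
    - [[-292, -11, 0], [0, 0, 0], 0]
    - [[-292, -11, 0], [0, 0, 0], 0]

```text
time: 20.65
ee_pos: [0.5612, -0.13, 0.2528]
tcp_rot: [179.7, 0.1, 90.0]
wrist_force: [-0.0, -0.5, 0.8]
opening: 0.0853
grasp_force: 0.0
```

```bash
python3 - <<'E'
from h import *
I=mush('t10'); D=load('t10')[1]; W=cloud("top",D)
cv2.imwrite("pics/c10.png",cv2.resize(I[170:240,115:185],None,fx=8,fy=8,interpolation=2)[:,:,::-1])
Z=W[...,2]; m=np.zeros_like(Z,bool); m[180:235,120:175]=1; m&=(Z>.16)
q=W[m]; print((q.min(0)+q.max(0))/2, np.ptp(q,0),q.mean(0))
E
```

```text
[ 0.5607 -0.1299  0.2503]
[0.58040897 0.37111015 0.17254616] [0.02487076 0.02600981 0.02460433] [0.58006687 0.37005235 0.17601228]
```

View pics/c10.png

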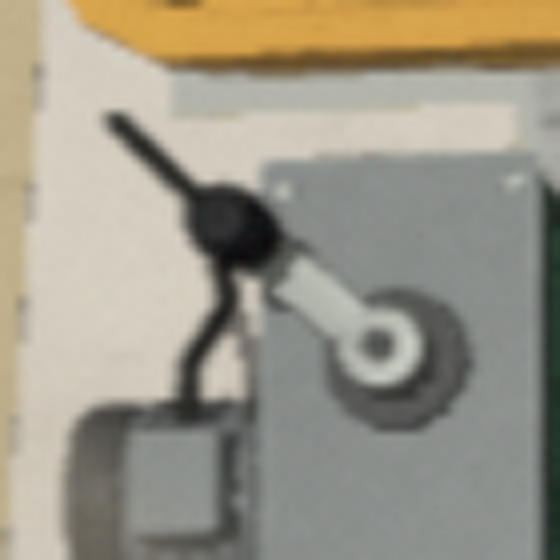

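All mushrooms are off the rollers. The crop shows the hub at (380,345) and the knob at (235,222), giving axis (0.544, 0.323) and knob (0.580, 0.370). They are 59.8 mm apart, which matches the given 60 mm.

Emit:
play_rows:
  grip_force: 30
  increments:
    - [[50, 2, 0], [0, 0, 0], 0]
    - [[100, 4, 0], [0, 0, 0], 0]
    - [[150, 6, 0], [0, 0, 0], 0]
    - [[200, 8, 0], [0, 0, 0], 0]
    - [[250, 10, 0], [0, 0, 0], 0]
    - [[300, 12, 0], [0, 0, 0], 0]
    - [[350, 14, 0], [0, 0, 0], 0]
    - [[400, 16, 0], [0, 0, 0], 0]
    - [[450, 18, 0], [0, 0, 0], 0]
    - [[490, 19, 0], [0, 0, 0], 0]
    - [[500, 19, 0], [0, 0, 0], 0]
    - [[500, 19, 30], [0, 0, 0], 0]
    - [[500, 19, 60], [0, 0, 0], 0]
    - [[500, 19, 80], [0, 0, 0], 0]
    - [[500, 19, 86], [0, 0, 0], 0]
    - [[500, 19, 86], [0, 0, 0], 0.5]
    - [[500, 19, 86], [0, 0, 0], 1]
    - [[500, 19, 86], [0, 0, 0], 1]
    - [[500, 19, 86], [0, 0, 0], 1]
    - [[500, 19, 86], [0, 0, 0], 1]

```text
time: 22.7
ee_pos: [0.5798, 0.3706, 0.1649]
tcp_rot: [179.8, -0.1, 90.0]
wrist_force: [2.9, 1.3, 5.0]
opening: 0.0276
grasp_force: 29.7
```

```bash
python3 -c "
from h import *
o=telemetry.get_obs(); print({k:o[k].round(4) if hasattr(o[k],'round') else o[k] for k in ('q','ee_pos','wrist_force','opening','grasp_force')})
I,D=shot('scene','s11'); J,_=shot('top','t11')
a=cv2.resize(I[120:230,140:250],(480,480),interpolation=2); b=cv2.resize(J[180:250,120:190],(480,480),interpolation=2); 
c=cv2.resize(np.hstack([a,b]),(800,400)); cv2.imwrite('pics/c11.png',c[:,:,::-1])"
```

```text
{'q': array([ 3.258910e+01,  2.352330e+01,  2.284650e+01,  8.914360e+01,
       -6.300000e-03,  1.225809e+02]), 'ee_pos': array([0.5798, 0.3706, 0.1649]), 'wrist_force': array([2.8514, 1.257 , 5.001 ]), 'opening': 0.027553769752243468, 'grasp_force': 29.65496781631373}
```

View pics/c11.png

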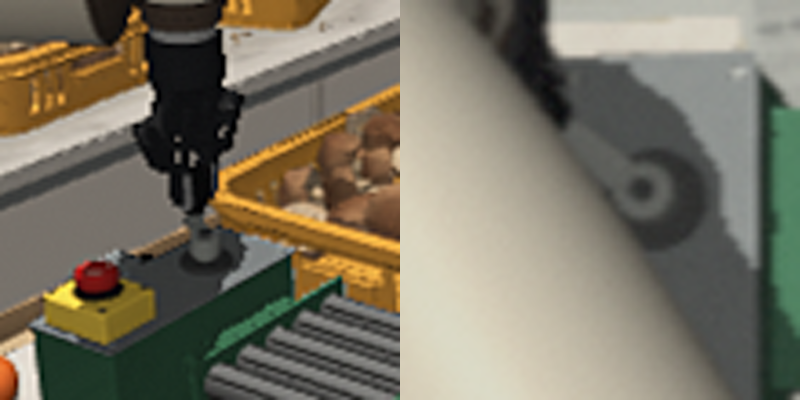

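The knob is gripped with a 27.6 mm opening and the rollers are empty. I'll work out the circle offsets and try a small arc first.

```bash
cat > circ.py <<'E'
import numpy as np,sys
cx,cy,kx,ky,n,step=map(float,sys.argv[1:7]); r=60; th=np.arctan2(ky-cy,kx-cx); print("r",np.hypot(kx-cx,ky-cy)*1e3,"th",np.degrees(th))
for i in range(1,int(n)+1):
    a=th-np.radians(step*i); print("[%d, %d]"%(round((cy-ky)*1e3+r*np.sin(a)),round((cx-kx)*1e3+r*np.cos(a))),end=" ")
E
python3 circ.py .544 .323 .5798 .3706 20 4.5; echo; python3 circ.py .544 .323 .5798 .3706 20 18
```

```text
r 59.560053727309494 th 53.053143663683805
[-3, 4] [-6, 7] [-9, 10] [-13, 13] [-17, 16] [-21, 18] [-26, 20] [-30, 22] [-35, 23] [-39, 24] [-44, 24] [-49, 24] [-53, 24] [-58, 23] [-63, 22] [-67, 21] [-71, 19] [-76, 17] [-80, 15] [-84, 12] 
r 59.560053727309494 th 53.053143663683805
[-13, 13] [-30, 22] [-49, 24] [-67, 21] [-84, 12] [-97, -1] [-105, -18] [-108, -37] [-104, -55] [-96, -72] [-82, -85] [-65, -93] [-47, -96] [-28, -93] [-12, -84] [2, -70] [10, -53] [12, -35] [9, -16] [0, 0]
```

Emit:
play_rows:
  increments:
    - [[-3, 4, 0], [0, 0, 0], 1]
    - [[-6, 7, 0], [0, 0, 0], 1]
    - [[-9, 10, 0], [0, 0, 0], 1]
    - [[-13, 13, 0], [0, 0, 0], 1]
    - [[-17, 16, 0], [0, 0, 0], 1]
    - [[-21, 18, 0], [0, 0, 0], 1]
    - [[-26, 20, 0], [0, 0, 0], 1]
    - [[-30, 22, 0], [0, 0, 0], 1]
    - [[-35, 23, 0], [0, 0, 0], 1]
    - [[-39, 24, 0], [0, 0, 0], 1]
    - [[-44, 24, 0], [0, 0, 0], 1]
    - [[-49, 24, 0], [0, 0, 0], 1]
    - [[-53, 24, 0], [0, 0, 0], 1]
    - [[-58, 23, 0], [0, 0, 0], 1]
    - [[-63, 22, 0], [0, 0, 0], 1]
    - [[-67, 21, 0], [0, 0, 0], 1]
    - [[-71, 19, 0], [0, 0, 0], 1]
    - [[-76, 17, 0], [0, 0, 0], 1]
    - [[-80, 15, 0], [0, 0, 0], 1]
    - [[-84, 12, 0], [0, 0, 0], 1]

```text
time: 24.8
ee_pos: [0.592, 0.2867, 0.1649]
tcp_rot: [179.8, -0.1, 90.0]
wrist_force: [3.0, 3.1, 6.4]
opening: 0.0277
grasp_force: 29.8
```

Emit:
play_rows:
  increments:
    - [[0, 0, 0], [0, 0, 0], 1]
    - [[0, 0, 0], [0, 0, 0], 1]

```text
time: 25.0
ee_pos: [0.5916, 0.2862, 0.1648]
tcp_rot: [179.9, -0.0, 90.0]
wrist_force: [1.2, -2.3, 7.9]
opening: 0.0273
grasp_force: 30.1
```

```bash
python3 circ.py .544 .323 .5918 .2866 20 13.5
```

```text
r 60.081611163483245 th -37.28949971454919
[-10, -10] [-18, -22] [-22, -35] [-24, -49] [-22, -63] [-16, -76] [-8, -88] [2, -97] [15, -104] [28, -107] [42, -107] [56, -104] [69, -98] [80, -89] [88, -78] [94, -65] [96, -51] [95, -37] [91, -24] [84, -11]
```

Emit:
play_rows:
  increments:
    - [[-10, -10, 0], [0, 0, 0], 1]
    - [[-18, -22, 0], [0, 0, 0], 1]
    - [[-22, -35, 0], [0, 0, 0], 1]
    - [[-24, -49, 0], [0, 0, 0], 1]
    - [[-22, -63, 0], [0, 0, 0], 1]
    - [[-16, -76, 0], [0, 0, 0], 1]
    - [[-8, -88, 0], [0, 0, 0], 1]
    - [[2, -97, 0], [0, 0, 0], 1]
    - [[15, -104, 0], [0, 0, 0], 1]
    - [[28, -107, 0], [0, 0, 0], 1]
    - [[42, -107, 0], [0, 0, 0], 1]
    - [[56, -104, 0], [0, 0, 0], 1]
    - [[69, -98, 0], [0, 0, 0], 1]
    - [[80, -89, 0], [0, 0, 0], 1]
    - [[88, -78, 0], [0, 0, 0], 1]
    - [[94, -65, 0], [0, 0, 0], 1]
    - [[96, -51, 0], [0, 0, 0], 1]
    - [[95, -37, 0], [0, 0, 0], 1]
    - [[91, -24, 0], [0, 0, 0], 1]
    - [[84, -12, 0], [0, 0, 0], 1]

```text
time: 27.0
ee_pos: [0.5791, 0.3713, 0.1647]
tcp_rot: [180.0, -0.1, 90.1]
wrist_force: [-5.0, 0.8, 8.5]
opening: 0.0271
grasp_force: 30.5
```

```bash
python3 -c "
from h import *
o=telemetry.get_obs(); print(o['ee_pos'],o['wrist_force'],o['opening'])
I,D=shot('scene','s12'); J,_=shot('top','t12')
a=cv2.resize(I[120:230,140:250],(480,480),interpolation=2); b=cv2.resize(J[180:250,120:190],(480,480),interpolation=2); 
c=cv2.resize(np.hstack([a,b]),(800,400)); cv2.imwrite('pics/c12.png',c[:,:,::-1])"
```

```text
[0.57909579 0.37131943 0.16471401] [-4.98094406  0.75158161  8.45897886] 0.027092984942876534
```

View pics/c12.png

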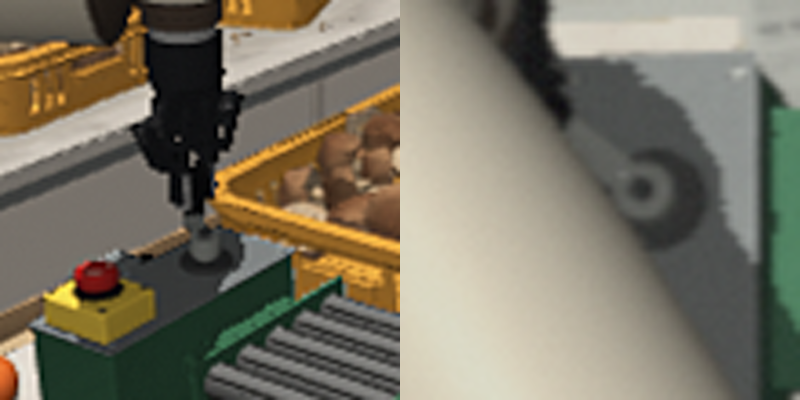

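After one turn the crank arm is back at its start direction, still held. Two more turns to go.

Emit:
play_rows:
  increments:
    - [[-13, 13, 0], [0, 0, 0], 1]
    - [[-30, 22, 0], [0, 0, 0], 1]
    - [[-49, 24, 0], [0, 0, 0], 1]
    - [[-67, 21, 0], [0, 0, 0], 1]
    - [[-84, 12, 0], [0, 0, 0], 1]
    - [[-97, -1, 0], [0, 0, 0], 1]
    - [[-105, -18, 0], [0, 0, 0], 1]
    - [[-108, -37, 0], [0, 0, 0], 1]
    - [[-104, -55, 0], [0, 0, 0], 1]
    - [[-96, -72, 0], [0, 0, 0], 1]
    - [[-82, -85, 0], [0, 0, 0], 1]
    - [[-65, -93, 0], [0, 0, 0], 1]
    - [[-47, -96, 0], [0, 0, 0], 1]
    - [[-28, -93, 0], [0, 0, 0], 1]
    - [[-12, -84, 0], [0, 0, 0], 1]
    - [[2, -70, 0], [0, 0, 0], 1]
    - [[10, -53, 0], [0, 0, 0], 1]
    - [[12, -35, 0], [0, 0, 0], 1]
    - [[9, -16, 0], [0, 0, 0], 1]
    - [[0, 0, 0], [0, 0, 0], 1]

```text
time: 29.1
ee_pos: [0.5792, 0.3713, 0.1647]
tcp_rot: [180.0, -0.1, 90.1]
wrist_force: [-6.4, 1.1, 8.8]
opening: 0.0273
grasp_force: 31.4
```

Emit:
play_rows:
  increments:
    - [[-13, 13, 0], [0, 0, 0], 1]
    - [[-30, 22, 0], [0, 0, 0], 1]
    - [[-49, 24, 0], [0, 0, 0], 1]
    - [[-67, 21, 0], [0, 0, 0], 1]
    - [[-84, 12, 0], [0, 0, 0], 1]
    - [[-97, -1, 0], [0, 0, 0], 1]
    - [[-105, -18, 0], [0, 0, 0], 1]
    - [[-108, -37, 0], [0, 0, 0], 1]
    - [[-104, -55, 0], [0, 0, 0], 1]
    - [[-96, -72, 0], [0, 0, 0], 1]
    - [[-82, -85, 0], [0, 0, 0], 1]
    - [[-65, -93, 0], [0, 0, 0], 1]
    - [[-47, -96, 0], [0, 0, 0], 1]
    - [[-28, -93, 0], [0, 0, 0], 1]
    - [[-12, -84, 0], [0, 0, 0], 1]
    - [[2, -70, 0], [0, 0, 0], 1]
    - [[10, -53, 0], [0, 0, 0], 1]
    - [[12, -35, 0], [0, 0, 0], 1]
    - [[9, -16, 0], [0, 0, 0], 1]
    - [[0, 0, 0], [0, 0, 0], 1]

```text
time: 31.1
ee_pos: [0.5792, 0.3713, 0.1647]
tcp_rot: [180.0, -0.1, 90.1]
wrist_force: [-6.6, 0.0, 8.9]
opening: 0.0276
grasp_force: 31.6
```

Emit:
play_rows:
  increments:
    - [[0, 0, 0], [0, 0, 0], 1]
    - [[0, 0, 0], [0, 0, 0], 1]

```text
time: 31.3
ee_pos: [0.5806, 0.3701, 0.1648]
tcp_rot: [179.8, -0.1, 90.0]
wrist_force: [4.2, -0.2, 7.4]
opening: 0.0273
grasp_force: 31.4
```

Emit:
play_rows:
  increments:
    - [[0, 0, 0], [0, 0, 0], 0.3]
    - [[0, 0, 0], [0, 0, 0], 0]
    - [[0, 0, 0], [0, 0, 0], 0]
    - [[0, 0, -30], [0, 0, 0], 0]
    - [[0, 0, -70], [0, 0, 0], 0]
    - [[0, 0, -100], [0, 0, 0], 0]
    - [[-45, 0, -100], [0, 0, 0], 0]
    - [[-95, 0, -100], [0, 0, 0], 0]
    - [[-145, 0, -100], [0, 0, 0], 0]
    - [[-195, -5, -100], [0, 0, 0], 0]
    - [[-245, -10, -100], [0, 0, 0], 0]
    - [[-295, -15, -100], [0, 0, 0], 0]
    - [[-345, -20, -100], [0, 0, 0], 0]
    - [[-395, -25, -100], [0, 0, 0], 0]
    - [[-445, -30, -100], [0, 0, 0], 0]
    - [[-495, -35, -100], [0, 0, 0], 0]
    - [[-545, -36, -100], [0, 0, 0], 0]
    - [[-545, -36, -100], [0, 0, 0], 0]
    - [[-545, -36, -100], [0, 0, 0], 0]

```text
time: 33.2
ee_pos: [0.5428, -0.1759, 0.2628]
tcp_rot: [-179.9, -0.0, 89.9]
wrist_force: [0.0, 0.6, 0.3]
opening: 0.0852
grasp_force: 0.0
```

```bash
cat > scan.py <<'E'
from h import *
import sys
I,D=shot("top",sys.argv[1]); W=cloud("top",D); Z=W[...,2]
H=cv2.cvtColor(I,cv2.COLOR_RGB2HSV); h,s,v=[H[...,i].astype(int) for i in range(3)]
def box(u0,v0,u1,v1):
    b=np.zeros((420,560),bool); b[v0:v1,u0:u1]=1; return b
def rect(m,name):
    n,l,st,c=cv2.connectedComponentsWithStats(m.astype(np.uint8)); k=1+np.argmax(st[1:,4]); m=l==k
    p=W[m][:,:2]; (c,s,a)=cv2.minAreaRect((p*1000).astype(np.float32)); print(name,m.sum(),np.round(c,1),np.round(s,1),round(a,2),"z",np.round(np.nanmedian(W[m][:,2]),4))
rect(box(360,160,470,290)&(h>15)&(h<35)&(s>120)&(Z<.05)&(Z>.01),"guard")
rect(box(380,190,445,245)&(Z>.045)&(Z<.08),"ghandle")
q=W[box(120,180,175,235)&(Z>.16)&(Z<.19)]; print("knob",(q.min(0)+q.max(0))/2,np.ptp(q,0))
q=W[(Z>.084)&box(215,195,255,255)]; print("on rollers",len(q))
print('brown in bin',((h<20)&(s>60))[180:240,292:373].sum(), telemetry.get_obs()["ee_pos"])
E
python3 scan.py t13
```

```text
guard 1021 [ 542.  -454.4] [149.8 247. ] 83.05 z 0.0224
ghandle 105 [ 543.4 -431.1] [82.  12.9] 85.87 z 0.0652
knob [0.5801877  0.37100923 0.17309487] [0.02538541 0.02565454 0.02407011]
on rollers 10
brown in bin 323 [ 0.54298609 -0.17474485  0.26294668]
```

Emit:
play_rows:
  grip_force: 80
  increments:
    - [[-50, 0, 0], [0, 0, 4.2], 0]
    - [[-100, 0, 0], [0, 0, 4.2], 0]
    - [[-150, 0, 0], [0, 0, 4.2], 0]
    - [[-200, 0, 0], [0, 0, 4.2], 0]
    - [[-240, 0, 20], [0, 0, 4.2], 0]
    - [[-248, 0, 60], [0, 0, 4.2], 0]
    - [[-248, 0, 100], [0, 0, 4.2], 0]
    - [[-248, 0, 140], [0, 0, 4.2], 0]
    - [[-248, 0, 170], [0, 0, 4.2], 0]
    - [[-248, 0, 190], [0, 0, 4.2], 0]
    - [[-248, 0, 199], [0, 0, 4.2], 0]
    - [[-248, 0, 199], [0, 0, 4.2], 0]
    - [[-248, 0, 199], [0, 0, 4.2], 0.5]
    - [[-248, 0, 199], [0, 0, 4.2], 1]
    - [[-248, 0, 199], [0, 0, 4.2], 1]
    - [[-248, 0, 199], [0, 0, 4.2], 1]
    - [[-248, 0, 199], [0, 0, 4.2], 1]
    - [[-248, 0, 199], [0, 0, 4.2], 1]

```text
time: 35.05
ee_pos: [0.5434, -0.423, 0.0649]
tcp_rot: [180.0, 0.0, 85.8]
wrist_force: [-1.0, -0.0, 3.5]
opening: 0.0104
grasp_force: 78.0
```

Emit:
play_rows:
  increments:
    - [[0, 0, -15], [0, 0, 0], 1]
    - [[0, 0, -40], [0, 0, 0], 1]
    - [[0, 0, -80], [0, 0, 0], 1]
    - [[0, 0, -120], [0, 0, 0], 1]
    - [[0, 0, -160], [0, 0, 0], 1]
    - [[0, 0, -195], [0, 0, 0], 1]
    - [[0, 0, -200], [0, 0, 0], 1]
    - [[0, 0, -200], [0, 0, 0], 1]

```text
time: 35.85
ee_pos: [0.5434, -0.423, 0.2648]
tcp_rot: [179.9, 0.0, 85.8]
wrist_force: [0.2, -0.3, -6.2]
opening: 0.0107
grasp_force: 78.6
```

```bash
python3 -c "
from h import *
o=telemetry.get_obs(); print(o['ee_pos'],o['wrist_force'],o['torque'],o['opening'])
I,D=shot('scene','s14'); J,_=shot('top','t14'); cv2.imwrite('pics/c14.png',np.hstack([cv2.resize(I[90:370,300:500],(400,560)),cv2.resize(J[150:290,350:450],(400,560))])[:,:,::-1])"
```

```text
[ 0.54343847 -0.42301908  0.26476536] [ 0.23520658 -0.31708357 -6.21773897] [-0.01512562 -0.01366864  0.00106747] 0.01068127501411072
```

View pics/c14.png

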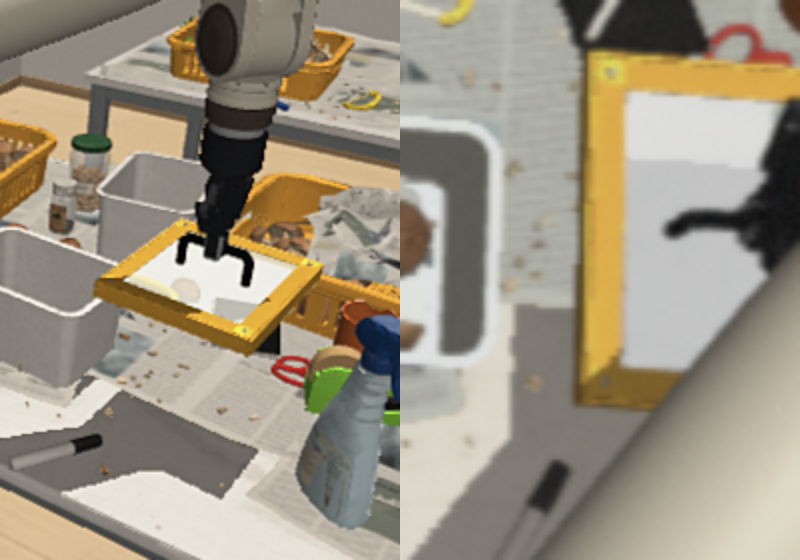

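The guard is held level, with the handle bow at crop (215,255) and the frame unobstructed. I'll refine the bed pose from the cheek plates and measure the guard's offset in the hand.

```bash
python3 - <<'E'
from h import *
for t in("top0","t13"):
    I,D=load(t); W=cloud("top",D); Z=W[...,2]; H=cv2.cvtColor(I,cv2.COLOR_RGB2HSV)
    b=np.zeros_like(Z,bool); b[182:272,198:275]=1
    m=b&(H[...,0]>55)&(H[...,0]<95)&(H[...,1]>90)&(abs(Z-.09)<.006); p=(W[m][:,:2]*1000).astype(np.float32)
    c,s,a=cv2.minAreaRect(p); print(t,len(p),np.round(c,1),np.round(s,1),round(a,2))
    # cheek lines
    for sgn in(1,-1):
        q=p[sgn*(p[:,1]-p[:,1].mean())>40]; 
        if len(q)>5: f=cv2.fitLine(q,2,0,.01,.01).ravel(); print(sgn,len(q),np.degrees(np.arctan(f[1]/f[0])),"x",q[:,0].min(),q[:,0].max(),"y at x=524",f[3]+(524-f[2])*f[1]/f[0],"ends y",q[:,1].min(),q[:,1].max())
    m=b&(abs(Z-.075)<.008)&(H[...,1]<60); p=(W[m][:,:2]*1000).astype(np.float32); print("rollers",cv2.minAreaRect(p))
E
```

```text
top0 80 [518.  220.4] [131.3   6.5] 1.92
rollers ((521.0595703125, 126.18708038330078), (220.47779846191406, 192.8958282470703), 0.53071528673172)
t13 75 [522.2 220.6] [139.3   6.6] 2.07
rollers ((523.7706909179688, 125.86102294921875), (221.09561157226562, 187.3841552734375), 2.378406286239624)
```

```bash
python3 - <<'E'
from h import *
P=[ray("top",105+u/4.4,160+v/4.2,.09)[:2]*1000 for u,v in((422,120),(430,433),(698,104),(715,413))]
P=np.array(P); print(P.round(1),P.mean(0),[np.degrees(np.arctan2(*(P[i]-P[i+1])[::-1])) for i in(0,2)],np.linalg.norm(P[0]-P[2]),np.linalg.norm(P[0]-P[1]))
I,D=load("t13"); W=cloud("top",D); Z=W[...,2]
# depth: points above .083 in bed area = cheek tops
b=np.zeros_like(Z,bool); b[182:272,195:275]=1; m=b&(Z>.0835)&(Z<.096)
q=W[m]*1000; th=np.radians(2.4); R=np.array([[np.cos(th),np.sin(th)],[-np.sin(th),np.cos(th)]]); f=(q[:,:2]-[523.7,128.6])@R.T
for s in(1,-1):
    k=f[abs(f[:,1]-s*92)<12]; print(s,len(k),"y",np.percentile(k[:,1],[5,50,95]).round(1),"x",k[:,0].min(),k[:,0].max())
cv2.imwrite("pics/c15.png",cv2.resize(I[180:275,190:280],None,fx=6,fy=6,interpolation=2)[:,:,::-1])
E
```

```text
[[626.8 223.7]
 [405.7 211.4]
 [639.2  36.7]
 [419.4  24.5]] [522.78392604 124.09116665] [np.float64(3.163771209063255), np.float64(3.1885610586930495)] 187.3309715221688 221.35607062582955
1 164 y [89.4 92.2 95.2] x -110.74311112089755 110.05282953222633
-1 152 y [-93.6 -90.8 -88. ] x -110.06315415240604 111.9275829712948
```

View pics/c15.png

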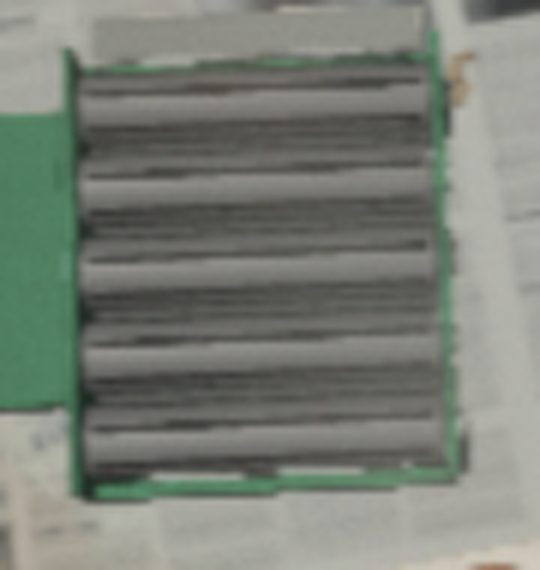

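The crop shows the two cheek plates (left edge at u≈72, right edge at u≈450) and clear rollers. I'll fit the yaw and cross-check the edges by ray.

```bash
python3 - <<'E'
from h import *
for u,v in((68,60),(79,485),(434,60),(459,470)): print(ray("top",190+u/6-.42,180+v/6-.42,.09)*1000)
for t in("top0","t10","t13"):
    I,D=load(t); W=cloud("top",D); Z=W[...,2]; b=np.zeros_like(Z,bool); b[182:272,195:275]=1; q=W[b&(Z>.0835)&(Z<.096)][:,:2]*1000
    th=np.radians(2.4); R=np.array([[np.cos(th),np.sin(th)],[-np.sin(th),np.cos(th)]]); f=(q-[523.7,128.6])@R.T
    for s in(1,-1):
        k=f[abs(f[:,1]-s*92)<6]; p=np.polyfit(k[:,0],k[:,1],1); print(t,s,len(k),"yaw",2.4+np.degrees(p[0]),"y0",p[1],"xmid",(k[:,0].min()+k[:,0].max())/2)
# guard in hand (t14): frame left part
I,D=load("t14"); W=cloud("top",D); H=cv2.cvtColor(I,cv2.COLOR_RGB2HSV); m=(H[...,0]>15)&(H[...,0]<35)&(H[...,1]>120)&(abs(W[...,2]-.222)<.01); m[:,:385]=0
q=W[m]*1000; print(len(q),np.median(q[:,2]))
th=np.radians(-4.2); R=np.array([[np.cos(th),np.sin(th)],[-np.sin(th),np.cos(th)]]); f=(q[:,:2]-[543.4,-423.0])@R.T; print("guard rel TCP x",f[:,0].min(),f[:,0].max(),"y max",f[:,1].max())
E
```

```text
[623.66967629 223.5543157   90.        ]
[413.44924719 211.62976597  90.        ]
[624.36499917  41.83029926  90.        ]
[420.63821684  28.63042636  90.        ]
top0 1 159 yaw 2.6942820917249923 y0 92.46024398850017 xmid -0.4406306634214303
top0 -1 150 yaw 2.8287854975430546 y0 -90.80644173400391 xmid 0.7758740522734797
t10 1 161 yaw 2.718688551220941 y0 92.43862524776607 xmid -0.8189479762104028
t10 -1 150 yaw 2.827413619151314 y0 -90.8727870630911 xmid 0.5780834101172587
t13 1 163 yaw 2.692317767841899 y0 92.47750727147927 xmid -0.34514079433561307
t13 -1 151 yaw 2.842482227394147 y0 -90.87212377335166 xmid 0.9322144094443772
1489 220.22217066140857
guard rel TCP x -120.7850798243146 122.57338053901879 y max 105.56243748480591
```

Emit:
play_rows:
  increments:
    - [[15, -2, 0], [0, 0, 0], 1]
    - [[45, -5, 0], [0, 0, -1], 1]
    - [[85, -9, 0], [0, 0, -2], 1]
    - [[125, -14, 0], [0, 0, -3], 1]
    - [[165, -18, 0], [0, 0, -4], 1]
    - [[205, -23, 0], [0, 0, -5], 1]
    - [[245, -27, 0], [0, 0, -6], 1]
    - [[285, -32, 0], [0, 0, -6.9], 1]
    - [[325, -36, 0], [0, 0, -6.9], 1]
    - [[365, -41, 0], [0, 0, -6.9], 1]
    - [[405, -45, 0], [0, 0, -6.9], 1]
    - [[445, -50, 0], [0, 0, -6.9], 1]
    - [[485, -54, 0], [0, 0, -6.9], 1]
    - [[520, -58, 0], [0, 0, -6.9], 1]
    - [[540, -60, 0], [0, 0, -6.9], 1]
    - [[548, -61, 20], [0, 0, -6.9], 1]
    - [[548, -61, 60], [0, 0, -6.9], 1]
    - [[548, -61, 80], [0, 0, -6.9], 1]
    - [[548, -61, 80], [0, 0, -6.9], 1]
    - [[548, -61, 80], [0, 0, -6.9], 1]

```text
time: 37.95
ee_pos: [0.5217, 0.128, 0.1835]
tcp_rot: [-179.9, 0.0, 92.7]
wrist_force: [-0.3, -0.5, -4.0]
opening: 0.0103
grasp_force: 78.8
```

```bash
python3 - <<'E'
from h import *
o=telemetry.get_obs(); print(o['ee_pos'],o['tcp_rot'],o['wrist_force'],o['torque'],o['opening'])
I,D=shot('scene','s16'); J,D2=shot('top','t16')
cv2.imwrite('pics/c16.png',np.hstack([cv2.resize(I[110:270,170:310],(400,457),interpolation=2),cv2.resize(J[160:280,180:285],(400,457),interpolation=2)])[:,:,::-1])
W=cloud("top",D2); H=cv2.cvtColor(J,cv2.COLOR_RGB2HSV); m=(H[...,0]>15)&(H[...,0]<35)&(H[...,1]>120)&(abs(W[...,2]-.142)<.012); m[:,:190]=0; m[:,290:]=0; m[:178]=0; m[280:]=0
q=W[m]*1000; th=np.radians(2.75); R=np.array([[np.cos(th),np.sin(th)],[-np.sin(th),np.cos(th)]]); f=(q[:,:2]-[523.7,129.4])@R.T
print(len(q),np.median(q[:,2]),"guard rel bed x",f[:,0].min(),f[:,0].max(),"y",f[:,1].min(),f[:,1].max())
E
```

```text
[0.52167267 0.12796913 0.18349332] [-1.79876617e+02  2.48454600e-02  9.27088055e+01] [-0.30326035 -0.47536921 -3.99774856] [ 0.00400888 -0.09300983 -0.02400738] 0.010300464946923224
740 142.26133830570907 guard rel bed x -119.8263955694346 120.1088294221682 y -104.93481503618474 -44.96899141879046
```

View pics/c16.png

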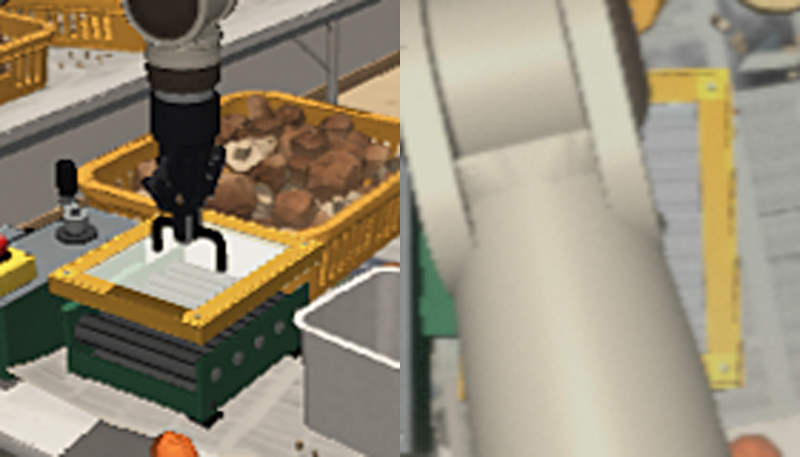

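The guard hangs level above the bed, centred within about 1 mm of the cheek plates. I'll lower it.

Emit:
play_rows:
  increments:
    - [[0.7, 0, 10], [0, 0, 0], 1]
    - [[0.7, 0, 20], [0, 0, 0], 1]
    - [[0.7, 0, 26], [0, 0, 0], 1]
    - [[0.7, 0, 31], [0, 0, 0], 1]
    - [[0.7, 0, 35], [0, 0, 0], 1]
    - [[0.7, 0, 38], [0, 0, 0], 1]
    - [[0.7, 0, 41], [0, 0, 0], 1]
    - [[0.7, 0, 43], [0, 0, 0], 1]
    - [[0.7, 0, 43], [0, 0, 0], 1]

```text
time: 38.95
ee_pos: [0.5223, 0.1289, 0.1411]
tcp_rot: [-180.0, 0.0, 92.7]
wrist_force: [-0.1, 0.0, -3.9]
opening: 0.01
grasp_force: 78.9
```

Force is still only the guard's weight and the rim is already past the cheek tops (rim at 76 mm), so I'll finish seating it.

Emit:
play_rows:
  increments:
    - [[0, 0, 1.5], [0, 0, 0], 1]
    - [[0, 0, 3], [0, 0, 0], 1]
    - [[0, 0, 4.5], [0, 0, 0], 1]
    - [[0, 0, 4.5], [0, 0, 0], 1]
    - [[0, 0, 4.5], [0, 0, 0], 1]

```text
time: 39.45
ee_pos: [0.5224, 0.1289, 0.1369]
tcp_rot: [180.0, -0.0, 92.7]
wrist_force: [-0.3, -0.1, -3.8]
opening: 0.0103
grasp_force: 79.2
```

Emit:
play_rows:
  increments:
    - [[0, 0, 1], [0, 0, 0], 1]
    - [[0, 0, 2], [0, 0, 0], 1]
    - [[0, 0, 2], [0, 0, 0], 1]
    - [[0, 0, 2], [0, 0, 0], 1]

```text
time: 39.85
ee_pos: [0.5225, 0.1289, 0.1368]
tcp_rot: [179.9, -0.0, 92.7]
wrist_force: [-7.0, -1.0, 11.3]
opening: 0.0104
grasp_force: 80.7
```

Seated, so I release and lift, then check.

Emit:
play_rows:
  grip_force: 30
  increments:
    - [[0, 0, 1], [0, 0, 0], 0.6]
    - [[0, 0, 1], [0, 0, 0], 0.2]
    - [[0, 0, 1], [0, 0, 0], 0.2]
    - [[0, 0, -20], [0, 0, 0], 0.1]
    - [[0, 0, -60], [0, 0, 0], 0]
    - [[0, 0, -100], [0, 0, 0], 0]
    - [[0, 0, -130], [0, 0, 0], 0]
    - [[50, 0, -130], [0, 0, 0], 0]
    - [[100, -40, -130], [0, 0, 0], 0]
    - [[150, -80, -130], [0, 0, 0], 0]
    - [[180, -120, -130], [0, 0, 0], 0]
    - [[180, -132, -130], [0, 0, 0], 0]
    - [[180, -132, -130], [0, 0, 0], 0]

```text
time: 41.15
ee_pos: [0.379, 0.3043, 0.2653]
tcp_rot: [-180.0, -0.0, 93.0]
wrist_force: [0.3, -0.1, 0.0]
opening: 0.0853
grasp_force: 0.0
```

```bash
python3 - <<'E'
from h import *
o=telemetry.get_obs(); print(o['ee_pos'],o['tcp_rot'])
I,D=shot('scene','s17'); J,D2=shot('top','t17')
cv2.imwrite('pics/c17.png',np.hstack([cv2.resize(I[110:290,140:310],(400,424),interpolation=2),cv2.resize(J[160:290,130:285],(400,335),interpolation=2)[:335] if 0 else cv2.resize(J[160:290,140:265],(400,424),interpolation=2)])[:,:,::-1])
for n,Im,Dp in(("top",J,D2),("scene",I,D)):
    W=cloud(n,Dp); H=cv2.cvtColor(Im,cv2.COLOR_RGB2HSV); th=np.radians(2.75); R=np.array([[np.cos(th),np.sin(th)],[-np.sin(th),np.cos(th)]]); F=(W[...,:2]*1000-[523.7,129.4])@R.T
    m=(H[...,0]>15)&(H[...,0]<35)&(H[...,1]>120)&(abs(F[...,0])<130)&(abs(F[...,1])<115)&(W[...,2]>.088)&(W[...,2]<.105)
    f=F[m]; z=W[m][:,2]*1000; A=np.c_[f,np.ones(len(f))]; c=np.linalg.lstsq(A,z,rcond=None)[0]; print(n,len(f),"x",f[:,0].min(),f[:,0].max(),"y",f[:,1].min(),f[:,1].max(),"z",c[2],"tilt mm/100mm",c[:2]*100)
E
```

```text
[0.37903315 0.3042686  0.26526301] [-1.79995611e+02 -4.75143174e-02  9.29513138e+01]
top 2139 x -120.81606001060511 120.87944128952454 y -104.28723807887313 102.62003015273046 z 94.54954828324331 tilt mm/100mm [ 0.07803797 -0.02526106]
scene 1071 x -126.03691777328055 122.63717630494378 y -106.00018453908812 106.50823254499704 z 95.48966377237589 tilt mm/100mm [0.46591026 0.51190726]
```

View pics/c17.png

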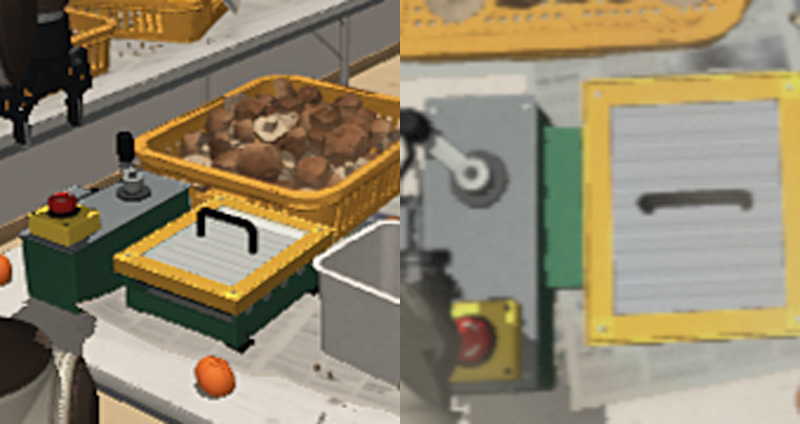

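The guard sits level over the bed, rim centred within 1 mm, and the knob is in its original spot at left. Next I grip the button head.

Emit:
play_rows:
  grip_force: 30
  increments:
    - [[9.6, 20.5, 0], [0, 0, 0], 0]
    - [[9.6, 20.5, 0], [0, 0, 0], 0]
    - [[9.6, 20.5, 40], [0, 0, 0], 0]
    - [[9.6, 20.5, 80], [0, 0, 0], 0]
    - [[9.6, 20.5, 100], [0, 0, 0], 0]
    - [[9.6, 20.5, 108], [0, 0, 0], 0]
    - [[9.6, 20.5, 108], [0, 0, 0], 0]
    - [[9.6, 20.5, 108], [0, 0, 0], 0.3]
    - [[9.6, 20.5, 108], [0, 0, 0], 1]
    - [[9.6, 20.5, 108], [0, 0, 0], 1]
    - [[9.6, 20.5, 108], [0, 0, 0], 1]
    - [[9.6, 20.5, 108], [0, 0, 0], 1]

```text
time: 42.45
ee_pos: [0.3999, 0.3132, 0.1578]
tcp_rot: [-179.8, -0.1, 92.8]
wrist_force: [-15.7, -0.9, 8.0]
opening: 0.0377
grasp_force: 29.4
```

Emit:
play_rows:
  increments:
    - [[0, -2.5, 0], [0, 0, 0], 1]
    - [[0, -2.5, 0], [0, 0, 6], 1]
    - [[0, -2.5, 0], [0, 0, 12], 1]
    - [[0, -2.5, 0], [0, 0, 18], 1]
    - [[0, -2.5, 0], [0, 0, 24], 1]
    - [[0, -2.5, 0], [0, 0, 30], 1]
    - [[0, -2.5, 0], [0, 0, 36], 1]
    - [[0, -2.5, 0], [0, 0, 40], 1]
    - [[0, -2.5, 0], [0, 0, 43], 1]
    - [[0, -2.5, 0], [0, 0, 43], 1]

```text
time: 43.45
ee_pos: [0.3968, 0.3139, 0.1579]
tcp_rot: [-179.7, 0.1, 49.7]
wrist_force: [-18.7, 4.6, 8.4]
opening: 0.038
grasp_force: 30.6
```

Release, rise, and back away to look.

Emit:
play_rows:
  increments:
    - [[0, 0, 0], [0, 0, 0], 0.4]
    - [[0, 0, 0], [0, 0, 0], 0]
    - [[0, 0, 0], [0, 0, 0], 0]
    - [[0, 0, -30], [0, 0, 0], 0]
    - [[0, 0, -70], [0, 0, 0], 0]
    - [[0, 0, -110], [0, 0, 0], 0]
    - [[0, -50, -120], [0, 0, 0], 0]
    - [[0, -90, -120], [0, 0, 0], 0]
    - [[0, -90, -120], [0, 0, 0], 0]

```text
time: 44.35
ee_pos: [0.3287, 0.3733, 0.2775]
tcp_rot: [-180.0, -0.1, 49.9]
wrist_force: [0.9, -0.2, -0.8]
opening: 0.0857
grasp_force: 0.0
```

```bash
python3 - <<'E'
from h import *
I,D=shot("scene","s18"); W=cloud("scene",D); J,_=shot("top","t18")
H=cv2.cvtColor(I,cv2.COLOR_RGB2HSV); m=((H[...,0]<6)|(H[...,0]>174))&(H[...,1]>150); m[:, :140]=0; m[:,190:]=0; m[:180]=0; m[215:]=0
print(m.sum(),np.nanpercentile(W[m][:,2],[10,50,90,99]),telemetry.get_obs()['ee_pos'])
cv2.imwrite('pics/c18.png',np.hstack([cv2.resize(I[110:290,120:400],(400,257)),cv2.resize(J[140:310,110:375],(400,257))])[:,:,::-1])
E
```

```text
77 [0.15431754 0.1642385  0.16911977 0.17073313] [0.33055519 0.37148825 0.27682962]
```

View pics/c18.png

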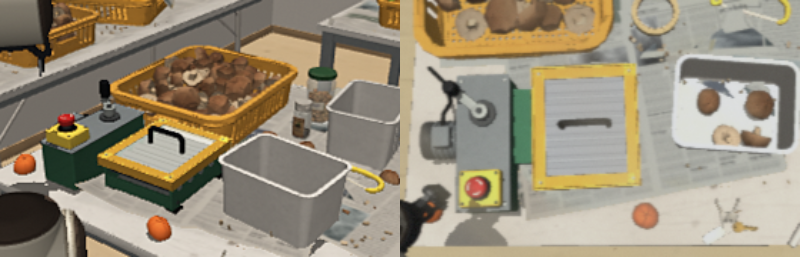

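All four mushrooms are in the near bin, the guard is seated, the crank is back where it began, and the button is up with its top at 0.171 m. I'll hand it in.

```bash
python3 -c "
from h import *
print(workorder.job_done())"
```

```text
the job is handed in; nothing more can be done
None
```

The job is done and handed in at about 44 s on the robot's clock: button latched, four mushrooms in the near bin, three clockwise crank turns back to the start, guard seated level, button twisted and up; the hand-in call returned no verdict.

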